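# Charge the bench tumbler and hold its lid over the drum

### The arm

A 6-joint arm with a two-finger parallel gripper is mounted at the origin on a cart in front of the work surface, level with it; the furniture and walls round the work are solid. World frame = base frame: x ahead of the robot, y to its left, z up, the work surface at z = 0. Lengths are in mm, angles in rad, forces in N, time in s.
With the tool pointing down it reaches from about 275 to 725 mm from the base axis. Payload 5.6 kg.
Tool frame: the origin (TCP) lies on the centre line of the jaws, within the pads' length; the fingertips stand 11 mm ahead of it and the grasp point (between the pads) lies 8 mm behind it (finger_overhang is the z of the fingertips in the tool frame, in mm); z points along the fingers, y is the line along which they close (so a half turn about z gives the same grasp; the last joint's range is limited). The gripper opens to 85 mm and grips with 20 to 120 N. Pads are 22 mm wide; open, the fingers measure 114 mm over their backs; the gripper's body (76 mm by 85 mm) begins 54 mm behind the grasp point. The pads swing forward as they close: fully open they stand 13 mm farther back than shut.
Start: joints at [1.632, 0.255, 0.108, 0, -1.424, -0.285], TCP at [122.038, 536.283, 242.283] pointing down, gripper open.
Joint ranges: [-2.95, 2.95], [-1.21, 1.97], [-1.09, 1.5], [-2.87, 1.71], [-2.94, -0.07], [-3.05, 3.05]. Speed limits (rad/s): [2.57, 2.57, 3.14, 3.14, 3.14, 3.14].

### API

Orientations are given as a unit quaternion [w, x, y, z].
In Python, from cell import state, capture, hand_in, find_in, trace, finger_overhang gives the robot as it stands.
- The arm moves only by the shell command python3 -m creep 'ROWS' [FORCE]. ROWS is JSON, a list of rows, each a list of 3 entries, a list of its own where there are three numbers: the closure, from 0 (fully open) to 1 (shut), then the shift along the tool's x, y, z in units of 40 cm (1.0 is 40 cm), then the turn about the tool's z in units of 90 degrees (1.0 is 90 degrees). In form: [[grip, [dx, dy, dz], twist], ...]. A call has 1 to 12 rows; each row shifts and turns the commanded pose from where the row before left it, along the tool's axes as they then stand; what a row does not reach is not made up. A row lasts 1/10 s, in which the tool goes at most 50 mm and 8.59 degrees, less where a joint would pass 70% of its speed; a pose out of reach is approached as far as the arm can. A call with a number of a shift or a turn outside -1 to 1 is refused whole. A call with a gripper value outside its range is refused whole. The fingers move at their own pace and stop on an object; FORCE is the grip in N (left out, the last holds). Time passes only in rows, so rows that do not move let the fingers close. It gives the time, the measured TCP pose, the force, the opening and the grip force at its end, in the units of the state.
- state(): the state, without advancing time (a new reading comes with each control period).
- capture(name): name is "scene" or "top" or "wrist"; returns a dict with "image" (400x640x3 uint8, red, green, blue), "K" (3x3 intrinsics, pixels), "k1" (the pictures are not rectified: a ray, as slopes to the right and down, at radius r is drawn at 1 + k1 r^2 times it, then the intrinsics apply), "view" (4x4, takes a point from world to camera coordinates). Camera axes: x right, y up, looking along -z (the intrinsics and any distortion apply to the point x, -y, -z); pixel columns grow to the right and rows downward; lengths in mm; the calibration is good to about 2 mm. A picture is of the moment at which its call begins. There is no depth.
- hand_in(): hands the job in; it is judged then, once.
Trained networks look in the newest picture that a camera, given by its name, has taken for a name from the list of things; names that differ only in an ending like _2 or _b are one class to them, and where a whole thing is asked for, a point or a joint stands for the part that bears it (a point fixed in the world has none). Each returns a list of dicts, best first, with "confidence" (0 to 1); they miss things now and then, are a little off and sometimes report something else, mostly with a low value. They report only what shows in the picture. A call takes as long as a camera call.
- find_in(camera, target): "xy" ([column, row] in pixels, amid what is visible of it).
- trace(camera, target): "region" (400x640 bool, what is visible of it) and "xy" ([column, row] in pixels, amid what is visible of it).
The state is a dict: "t": time; "joint_pos": joint angles; "qvel": joint speeds; "effort": joint torques, N m; "position": TCP position; "tool_rot": TCP orientation; "contact_force": force on the tool from outside, world axes, zero at the start; "wrist_torque": the same for the moment, N m; "opening": finger opening in mm; "grip_force": force on a finger pad.
Only numpy, scipy, OpenCV 4.12 (cv2) and the standard library are available. Lean on these libraries where they do the work, as an engineer would, in place of code of your own. Each camera call takes 0.05 s, during which the arm holds its last target. There are 200 camera calls.

### The job

Load the bench tumbler: lift the handle of its hinged loading pan to tip all five wooden knobs into the drum, then let the pan back down onto its rest. Then take the drum's lid by its handle, carry it over the bottle and jars, and finish still holding it, level and motionless, a finger's width (about 15 mm) above the drum's rim, centred on the mouth with its two ears in line with the drum's two clamp forks. The seal on the rim is freshly greased and I want to look it over before I close up, so don't let go of the lid and never let it touch the tumbler; leave the bottle, the jars and the sanding block where they stand.

Things in the scene. Friction and masses are not known exactly. Their poses are not given: they have to be found in the camera images.
- drum_mouth (a point): Centre of the drum's round open mouth at rim height, 115 mm above the table. x and y level, z up; x runs along the line through the two dark steel clamp forks on opposite sides of the drum (80 mm from the axis, tops 7 mm below the rim, 22 mm gap in each); the loading pan stands on the +y side. Drum: aluminium, black seal on the rim, outer diameter 140 mm, inner 132 mm, 79 mm deep
- pan_handle (a point): Centre of the pan's wooden handle bar: round, 12 mm thick, 70 mm long, level, along its x (parallel to the pan's pivot); free all round between end stalks 30 mm either side of the centre; the top edge of the pan's end wall is 30 mm off toward the drum and 20 mm lower. At rest the bar is 218 mm from the drum axis along +y of drum_mouth, 203 mm above the table. The point turns with the pan
- pan_hinge (a point): Middle of the pan's pivot axis, which is parallel to x of drum_mouth: 108 mm above the table, 88 mm from the drum axis along +y of drum_mouth. At rest the handle bar is 130 mm farther out and 95 mm higher than this point
- pan (a joint): Pan angle (rad): 0 level on its rest, grows as the handle is lifted up and over toward the drum, stop at 1.15. A light spring and its weight return it to 0 when let go; lifting takes under 4 N. Steel pan 100 x 66 mm, walls 25 mm high, open at the end next to the drum; that edge swings in over the mouth (at the stop 42 mm from the axis, 13 mm above the rim). Tipped to 1.1, all knobs slide out
- lid_handle (a point): Centre of the black bar handle of the drum's lid: bar 84 mm long (x), 16 mm thick (y), 22 mm high, on two posts 30 mm either side of the centre; centre 43 mm above the lid's underside and 29 mm above the lid's top face
- lid_under (a point): Centre of the lid's lowest face. Aluminium lid, z up, about 0.25 kg: flange 148 mm across, 6 mm thick, over a plug 120 mm across, 8 mm deep, that goes into the drum; top of handle 54 mm up. Two alike forked ears stick out along +x and -x to 91 mm from the centre, 16 mm wide; closed, they sit over the drum's clamp forks (either way round). Lies flat on the table at the start
- knob_1_c (a point): Centre of pale wooden drawer knob 1, 24 mm across and 25 mm tall; stands in the loading pan at the start
- knob_2_c (a point): Centre of pale wooden drawer knob 2, 24 mm across and 25 mm tall; stands in the loading pan at the start
- knob_3_c (a point): Centre of pale wooden drawer knob 3, 24 mm across and 25 mm tall; stands in the loading pan at the start
- knob_4_c (a point): Centre of pale wooden drawer knob 4, 24 mm across and 25 mm tall; stands in the loading pan at the start
- knob_5_c (a point): Centre of pale wooden drawer knob 5, 24 mm across and 25 mm tall; stands in the loading pan at the start
- varnish_bottle: Brown bottle with black cap, 42 mm across, 90 mm tall; origin under its centre; leave it alone
- ochre_jar: Ochre jar with black cap, 39 mm across, 48 mm tall; origin under its centre; leave it alone
- white_jar: White jar with screw cap, 42 mm across, 64 mm tall; origin under its centre; leave it alone
- sanding_block: Cork-coloured sanding block, 56 x 85 x 24 mm; origin under its centre; leave it alone
- lid: The drum's lid as a whole; its origin and axes are those of lid_under
- tumbler: The bench tumbler as a whole, fixed to the table: green bedplate 150 x 300 x 14 mm (from 95 mm on the -y side of the drum axis to 205 mm on the +y side), drum, pan bracket; origin on the table under the drum axis, axes as drum_mouth

How it is judged (in metres and radians):
On the way, in this order (a step that is already met when the one before it is completed fails the run):
1. all five knobs are in the drum (horizontal distance between each of knob_1_c, knob_2_c, knob_3_c, knob_4_c, knob_5_c and drum_mouth below 0.066 m and height (world z) of each of knob_1_c, knob_2_c, knob_3_c, knob_4_c, knob_5_c below 0.112 m), for 0.2 s.
2. the lid has been lifted clear of the table (height (world z) of lid_under above 0.05 m), for 0.1 s.
At the end, for the whole second after the job is handed in: All five knobs are in the drum, the pan is back at rest (under 0.08 rad), and the fingers hold the lid still and level (0.08 rad), its underside 5 to 27 mm above the rim, within 8 mm of the drum axis, ears in line with the forks within 0.1 rad, not touching the tumbler (all of step 1 and value of joint pan below 0.08 rad and z of lid_under in the frame of drum_mouth between 0.005 and 0.027 m and horizontal distance between lid_under and drum_mouth below 0.008 m and angle between the x axis of lid_under and the x axis of drum_mouth, either way round below 0.1 rad and angle between lid_under's own z axis and vertical below 0.08 rad and linear speed of lid below 0.02 m/s and angular speed of lid below 0.1 rad/s and contact force between lid and the fingers above 1 N and contact force between lid and tumbler below 0.05 N); the arm keeps its last pose, push and grip.
It fails at once if the lid touches the tumbler (contact force between lid and tumbler above 0.5 N).
It fails at once if the varnish bottle is moved more than 20 mm (distance of varnish_bottle from where it was at the start of the episode above 0.02 m).
It fails at once if the ochre jar is moved more than 20 mm (distance of ochre_jar from where it was at the start of the episode above 0.02 m).
It fails at once if the white jar is moved more than 20 mm (distance of white_jar from where it was at the start of the episode above 0.02 m).
It fails at once if the sanding block is moved more than 20 mm (distance of sanding_block from where it was at the start of the episode above 0.02 m).
It also fails if it takes over 61 s, if anything falls off the work surface, if the arm or the gripper's body presses on something with over 40 N, if the wrist force passes 120 N, or if a joint passes its speed limit or range.

## Working session

There is one attempt and no reset: what is moved stays moved. The work goes in short steps, Python scripts to look and compute and a shell command to move; the robot and the scene stay as the last step left them, time stands still between calls to the robot, and variables do not carry over. Pictures are saved under pics/ and viewed, at most 10 in all, crops included, and the job is handed in when it is done.

```bash
mkdir -p pics
cat > h.py <<'E'
import numpy as np, cv2, json
from cell import state, capture, hand_in, find_in, trace, finger_overhang
from scipy.spatial.transform import Rotation as R
def pix2ray(c,uv):
    K=np.array(c["K"]);k1=c["k1"];V=np.array(c["view"])
    d=np.array([(uv[0]-K[0,2])/K[0,0],(uv[1]-K[1,2])/K[1,1]])
    s=d.copy()
    for _ in range(20): s=d/(1+k1*(s@s))
    v=V[:3,:3].T@np.array([s[0],-s[1],-1.0]); o=-V[:3,:3].T@V[:3,3]
    return o,v
def atz(c,uv,z):
    o,v=pix2ray(c,uv); return o+v*(z-o[2])/v[2]
def proj(c,p):
    V=np.array(c["view"]);K=np.array(c["K"]);q=V[:3,:3]@np.array(p)+V[:3,3]
    s=np.array([q[0],-q[1]])/-q[2]; s=s*(1+c["k1"]*(s@s)); return K[:2,:2]@s+K[:2,2]
def save(c,n): cv2.imwrite("pics/"+n+".png",cv2.cvtColor(np.asarray(c["image"]),cv2.COLOR_RGB2BGR))
def toolR(st=None):
    q=(st or state())["tool_rot"]; return R.from_quat([q[1],q[2],q[3],q[0]]).as_matrix()
E
python3 - <<'E'
from h import *
s=state();print(s);print(toolR(s).round(3))
for cam in("scene","top"):
    c=capture(cam);save(c,cam+"0")
    V=np.array(c["view"]);print(cam,c["k1"],(-V[:3,:3].T@V[:3,3]).round())
    for t,z in [("drum_mouth",115),("pan_handle",203),("pan_hinge",108),("lid_handle",43),("lid",10),("knob_1_c",120),("varnish_bottle",45),("ochre_jar",24),("white_jar",32),("sanding_block",24),("tumbler",60)]:
        r=find_in(cam,t); print(t,[(np.round(d["xy"]).tolist(),round(d["confidence"],2),atz(c,d["xy"],z)[:2].round().tolist()) for d in r[:5]])
E
```

```text
{'t': 0.0, 'joint_pos': array([ 1.63160586e+00,  2.55733937e-01,  1.06992681e-01, -4.93196637e-04,
       -1.42390234e+00, -2.84635982e-01]), 'qvel': array([-0.00118942, -0.00039431, -0.00075974, -0.00099796, -0.00040998,
       -0.00038781]), 'effort': array([ 2.20184888e-04, -3.86627376e+01,  2.37940586e+01,  5.36524817e+00,
       -6.04117507e-03, -3.22727296e-06]), 'position': array([121.89069231, 535.82655812, 241.39515947]), 'tool_rot': array([ 9.51809446e-04,  9.93739738e-01, -1.11715799e-01, -8.15394463e-05]), 'contact_force': array([ 1.01131966, -0.33693098, -0.23400415]), 'wrist_torque': array([-0.02388781, -0.04418716,  0.03412872]), 'grip_force': 0.0, 'opening': 85.27802566227194}
[[ 0.975 -0.222 -0.   ]
 [-0.222 -0.975 -0.002]
 [ 0.     0.002 -1.   ]]
scene 0.008886078435198617 [ -57. -270.  927.]
drum_mouth [([326.0, 233.0], 0.82, [442.0, -11.0]), ([399.0, 300.0], 0.4, [364.0, -235.0])]
pan_handle [([323.0, 181.0], 0.76, [523.0, 42.0])]
pan_hinge [([321.0, 181.0], 0.67, [594.0, 87.0]), ([330.0, 161.0], 0.66, [677.0, 104.0])]
lid_handle [([214.0, 213.0], 0.89, [393.0, 32
[... 503 characters left out ...]
78, [484.0, 9.0]), ([398.0, 295.0], 0.46, [401.0, -226.0])]
top -0.16124926594377 [ 396.   28. 1409.]
drum_mouth [([328.0, 209.0], 0.71, [503.0, 13.0])]
pan_handle [([304.0, 179.0], 0.89, [568.0, 70.0]), ([281.0, 263.0], 0.41, [368.0, 122.0])]
pan_hinge [([309.0, 182.0], 0.58, [572.0, 62.0])]
lid_handle [([204.0, 246.0], 0.83, [405.0, 342.0])]
lid [([204.0, 246.0], 0.62, [407.0, 351.0])]
knob_1_c [([297.0, 172.0], 0.49, [595.0, 92.0])]
varnish_bottle [([265.0, 244.0], 0.7, [413.0, 177.0])]
ochre_jar [([280.0, 266.0], 0.75, [357.0, 138.0])]
white_jar [([239.0, 222.0], 0.46, [471.0, 252.0])]
sanding_block [([416.0, 238.0], 0.74, [435.0, -227.0])]
tumbler [([326.0, 211.0], 0.62, [503.0, 18.0])]
```

Run:
```python
import cv2
a=cv2.imread("pics/scene0.png")[130:330,170:440];cv2.imwrite("pics/s_c.png",cv2.resize(a,None,fx=2.9,fy=2.9,interpolation=cv2.INTER_CUBIC))
a=cv2.imread("pics/top0.png")[130:310,170:440];cv2.imwrite("pics/t_c.png",cv2.resize(a,None,fx=2.9,fy=2.9,interpolation=cv2.INTER_CUBIC))
```

```text
(no output)
```

View pics/s_c.png

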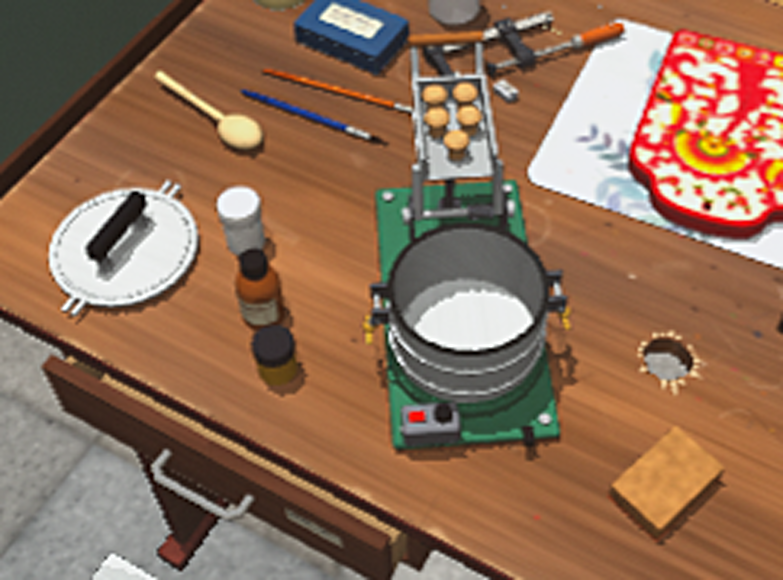

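View pics/t_c.png

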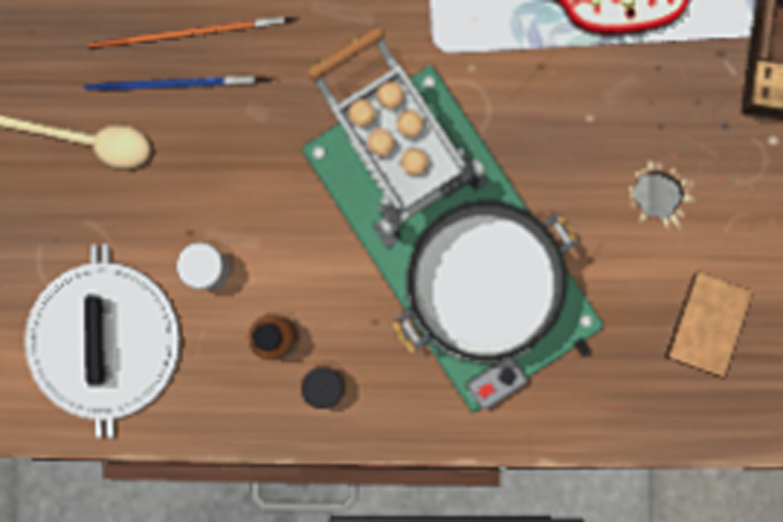

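The views show the tumbler with its pan pointing up-left in the top view. In crop coordinates, the drum is at (487,281) and the handle bar runs from (312,74) to (381,33). The lid is at (102,341) with its bar near-vertical at about x=95. The jars stand between the lid and the drum. I'll fit the poses from these points.

```bash
cat > fit.py <<'E'
from h import *
from scipy.optimize import least_squares
ct=capture("top"); cs=capture("scene")
T=lambda u,v:(u/2.9+170,v/2.9+130)
def fit(obs,x0):
    def f(p):
        a=R.from_euler("z",p[2]).as_matrix()
        return np.concatenate([proj(c,a@np.array(l,float)+[p[0],p[1],0])-uv for c,l,uv in obs])
    r=least_squares(f,x0,loss="soft_l1",x_scale=[100,100,1]);print(r.x.round(3),r.fun.reshape(-1,2).round(1).tolist());return r.x
tum=[(ct,(-75,205,14),T(303,150)),(ct,(75,205,14),T(432,67)),(ct,(75,-95,14),T(603,325)),(ct,(-75,-95,14),T(473,411)),
(ct,(-35,218,207),T(312,74)),(ct,(35,218,207),T(381,33)),(ct,(-80,0,108),T(410,333)),(ct,(80,0,108),T(562,233)),(ct,(0,0,115),T(487,281)),
(cs,(-80,0,108),T(380,300)),(cs,(80,0,108),T(558,290)),(cs,(0,0,115),T(469,290))]
tp=fit(tum,[480,10,-1+.5]) 
for i,z in((0,1),):
    lid=[(ct,(-42,0,54),T(97,385)),(ct,(42,0,54),T(92,296)),(ct,(91,0,11),T(100,245)),(ct,(-91,0,11),T(104,437)),(ct,(0,0,14),T(102,341)),
    (cs,(91,0,11),T(178,183)),(cs,(-91,0,11),T(70,312)),(cs,(0,0,14),T(123,244)),(cs,(0,0,54),T(116,222))]
    lp=fit(lid,[405,345,0.])
for n,z in(("varnish_bottle",90),("ochre_jar",48),("white_jar",64)): pass
a=R.from_euler("z",tp[2]).as_matrix()
print("handle",a@[0,218,203]+[*tp[:2],0],"hinge",a@[0,88,108]+[*tp[:2],0])
E
sed -i 's/^T=lambda u,v:(u\/2.9+170,v\/2.9+130)/T=lambda u,v:np.array([(u+.5)\/2.9+169.5,(v+.5)\/2.9+129.5])/' fit.py
python3 fit.py
```

```text
[458.875 -13.81   -0.98 ] [[-1.0, -0.4], [0.3, -1.2], [1.6, 1.0], [0.2, 1.7], [-0.5, 1.0], [0.4, -0.6], [0.6, -0.3], [0.9, -0.3], [0.6, 0.2], [-2.0, -0.3], [-0.2, -1.3], [-1.0, -0.7]]
[4.03804e+02 3.45220e+02 5.50000e-02] [[-0.8, 0.1], [0.2, -0.8], [0.6, -0.4], [1.0, -0.2], [0.5, -0.4], [-1.2, 0.5], [-0.7, 0.7], [0.0, 0.2], [-0.6, -0.8]]
handle [639.95299489 107.57650788 203.        ] hinge [531.97048958  35.19019324 108.        ]
```

```bash
python3 -m creep '[[0.5,[0,0,0],0.08],[0.5,[0,0,-0.05],0.08],[0.5,[0,0,-0.05],0.08],[0.5,[0,0,-0.05],0.08],[0.5,[0,0,0],0.08],[0.5,[0,0,0],0.08],[0.5,[0.1,-0.03,0],0],[0.5,[0.1,-0.03,0],0],[0.5,[0.1,-0.03,0],0],[0.5,[0.1,-0.03,0],0],[0.5,[0.1,-0.03,0],0],[0.5,[0.1,-0.03,0],0]]' 30
python3 -m creep '[[0.5,[0.1,-0.03,0],0],[0.5,[0.1,-0.03,0],0],[0.5,[0.1,-0.03,0],0],[0.5,[0.1,-0.03,0],0],[0.5,[0.1,-0.03,0],0],[0.5,[0.1,-0.03,0],0],[0.5,[0.1,-0.03,0],0],[0.5,[0.1,-0.03,0],0],[0.5,[0,0,0],0],[0.5,[0,0,0],0]]'
cat >> h.py <<'E'
def go(p,yaw=None):
    "print tool-frame shift (units) to world p; turn (units) to yaw of tool x"
    s=state();r=toolR(s);d=r.T@(np.array(p)-s["position"]);y=np.arctan2(r[1,0],r[0,0])
    print("pos",s["position"].round(1),"yaw",y.round(3),"tilt",r[2].round(3),"shift",(d/400).round(4),"turn",None if yaw is None else (-(yaw-y)/np.pi*2).round(4),"t",round(s["t"],2),"open",round(s["opening"],1))
E
python3 - <<'E'
from h import *
c=capture("wrist");save(c,"w1")
for t in("pan_handle","knob_1_c"): print(t,[(np.round(d["xy"]).tolist(),round(d["confidence"],2),atz(c,d["xy"],203)[:2].round().tolist()) for d in find_in("wrist",t)])
print(proj(c,[640,107.6,203]))
go([640,108,203],-.98)
E
```

```text
t: 2.5
position: [316.9, 376.2, 302.5]
tool_rot: [-0.0, 0.883, -0.469, 0.0]
contact_force: [1.3, 1.1, 0.2]
opening: 42.7
grip_force: 0.0
t: 3.5
position: [574.8, 165.0, 301.6]
tool_rot: [0.0, 0.882, -0.471, -0.0]
contact_force: [0.4, 0.2, -0.5]
opening: 42.6
grip_force: 0.0
pan_handle [([366.0, 89.0], 0.57, [595.0, 76.0])]
knob_1_c [([347.0, 110.0], 0.79, [598.0, 96.0]), ([457.0, 95.0], 0.35, [537.0, 42.0]), ([590.0, 10.0], 0.26, [496.0, -58.0])]
[290.16975901  90.76022667]
pos [573.8 166.4 302.6] yaw -0.977 tilt [-0.    -0.001 -1.   ] shift [ 0.2137 -0.0552  0.2491] turn 0.0021 t 3.65 open 42.9
```

View pics/w1.png

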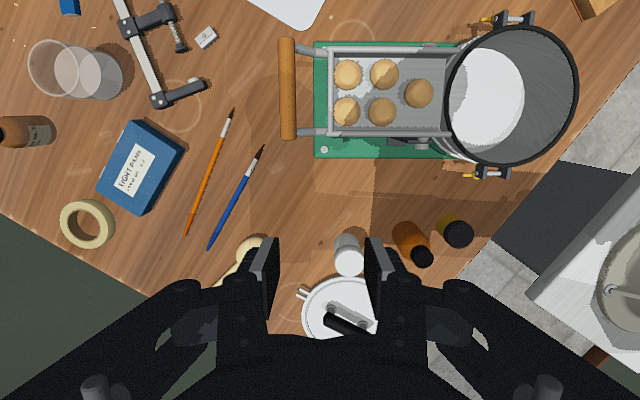

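The wrist view shows the bar from (286,39) to (289,139), mid (288,89). The model predicts (290,91), so they agree within 2 px. I'll go over the bar and come down.

```bash
python3 -m creep '[[0.5,[0.1,-0.03,0],0],[0.5,[0.1,-0.027,0],0],[0.5,[0.014,0,0.0],0],[0.5,[0,0,0.08],0],[0.5,[0,0,0.07],0],[0.5,[0,0,0.06],0],[0.5,[0,0,0.036],0],[0.5,[0,0,0],0],[0.5,[0,0,0],0]]'
python3 - <<'E'
from h import *
go([640,108,203],-.98)
c=capture("scene");save(c,"s2")
c=c["image"][140:240,260:400];cv2.imwrite("pics/s2c.png",cv2.resize(c[:,:,::-1],None,fx=5,fy=5))
E
```

```text
t: 4.55
position: [641.0, 108.3, 205.0]
tool_rot: [-0.0, 0.883, -0.469, 0.001]
contact_force: [0.5, 0.9, 0.1]
opening: 42.6
grip_force: 0.0
pos [641.  108.3 205. ] yaw -0.976 tilt [ 0.001 -0.001 -1.   ] shift [-0.0007  0.0024  0.005 ] turn 0.0023 t 4.55 open 42.6
```

View pics/s2c.png

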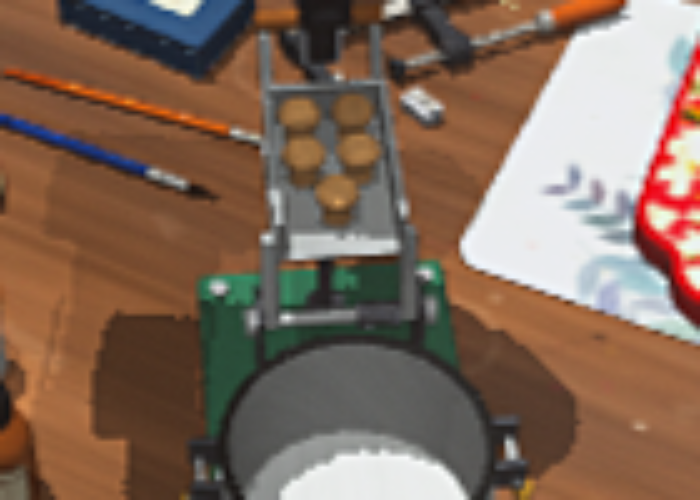

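```bash
python3 -m creep '[[1,[0,0,0],0],[1,[0,0,0],0],[1,[0,0,0],0],[1,[0,0,0],0],[1,[0,0,0],0],[1,[0,0,0],0]]' 25
python3 - <<'E'
import numpy as np
a=np.arctan2(95,130)+np.arange(17)*.07
p=np.c_[np.cos(a),np.sin(a)]*np.hypot(95,130)/400
print((-np.diff(p,axis=0)).round(4).tolist())
from h import go; go([640,108,203])
E
```

```text
t: 5.2
position: [642.3, 108.4, 205.1]
tool_rot: [-0.002, 0.883, -0.469, 0.001]
contact_force: [4.1, 4.0, 3.4]
opening: 10.5
grip_force: 25.3
[[0.0174, -0.0221], [0.0189, -0.0209], [0.0203, -0.0195], [0.0216, -0.018], [0.0229, -0.0165], [0.0239, -0.0148], [0.0249, -0.0131], [0.0258, -0.0114], [0.0265, -0.0095], [0.0271, -0.0076], [0.0276, -0.0057], [0.0279, -0.0038], [0.0281, -0.0018], [0.0282, 0.0001], [0.0281, 0.0021], [0.0279, 0.0041]]
pos [642.3 108.4 205.1] yaw -0.977 tilt [ 0.001 -0.004 -1.   ] shift [-0.0024  0.0055  0.0052] turn None t 5.2 open 10.5
```

```bash
python3 -m creep '[[1,[0,0.0174,-0.0221],0],[1,[0,0.019,-0.021],0],[1,[0,0.0203,-0.0195],0],[1,[0,0.0216,-0.018],0],[1,[0,0.0229,-0.0165],0],[1,[0,0.024,-0.015],0],[1,[0,0.025,-0.013],0],[1,[0,0.0258,-0.0114],0],[1,[0,0,0],0]]'
python3 - <<'E'
from h import *
go([640,108,203])
c=capture("scene");save(c,"s3")
print([(np.round(d["xy"]).tolist(),round(d["confidence"],2)) for d in find_in("scene","pan_handle")])
c=c["image"][130:270,250:400];cv2.imwrite("pics/s3c.png",cv2.resize(c[:,:,::-1],None,fx=4,fy=4))
E
```

```text
t: 6.1
position: [583.6, 69.0, 261.5]
tool_rot: [-0.003, 0.883, -0.469, 0.002]
contact_force: [2.4, 6.1, 7.3]
opening: 11.0
grip_force: 25.8
pos [583.6  69.  261.5] yaw -0.977 tilt [ 0.001 -0.007 -1.   ] shift [-0.0022 -0.1705  0.1476] turn None t 6.1 open 11.0
[([325.0, 183.0], 0.89)]
```

View pics/s3c.png

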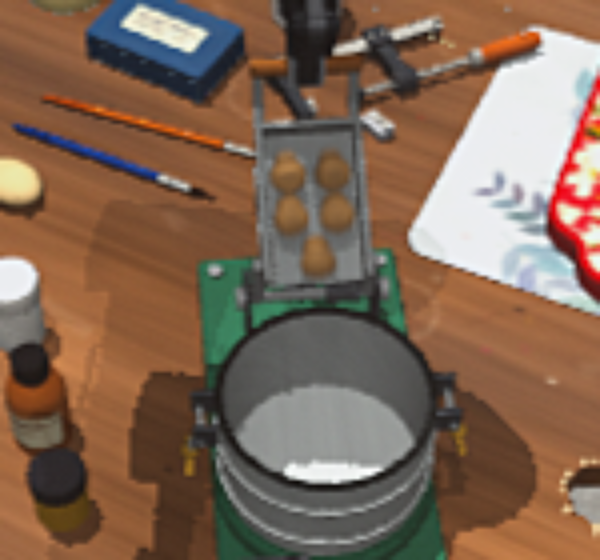

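The pan is half tipped: the bar is held near (310,65), and the knobs are still in the pan. I'll continue the arc.

```bash
python3 -m creep '[[1,[0,0.0265,-0.0095],0],[1,[0,0.027,-0.0076],0],[1,[0,0.0276,-0.0057],0],[1,[0,0.028,-0.0038],0],[1,[0,0.028,-0.0018],0],[1,[0,0.0282,0],0],[1,[0,0.028,0.002],0],[1,[0,0.028,0.004],0],[1,[0,0,0],0],[1,[0,0,0],0],[1,[0,0,0],0],[1,[0,0,0],0]]'
python3 - <<'E'
from h import *
go([640,108,203])
c=capture("scene");save(c,"s4")
print([(np.round(d["xy"]).tolist(),round(d["confidence"],2)) for d in find_in("scene","knob_1_c")])
c=c["image"][130:270,250:400];cv2.imwrite("pics/s4c.png",cv2.resize(c[:,:,::-1],None,fx=4,fy=4))
E
```

```text
t: 7.4
position: [509.0, 18.9, 267.3]
tool_rot: [0.0, 0.883, -0.47, -0.001]
contact_force: [-2.9, 5.2, 5.3]
opening: 10.6
grip_force: 27.0
pos [509.   18.9 267.3] yaw -0.978 tilt [-0.001  0.001 -1.   ] shift [-0.0015 -0.3964  0.1603] turn None t 7.4 open 10.6
[([332.0, 242.0], 0.32)]
```

View pics/s4c.png

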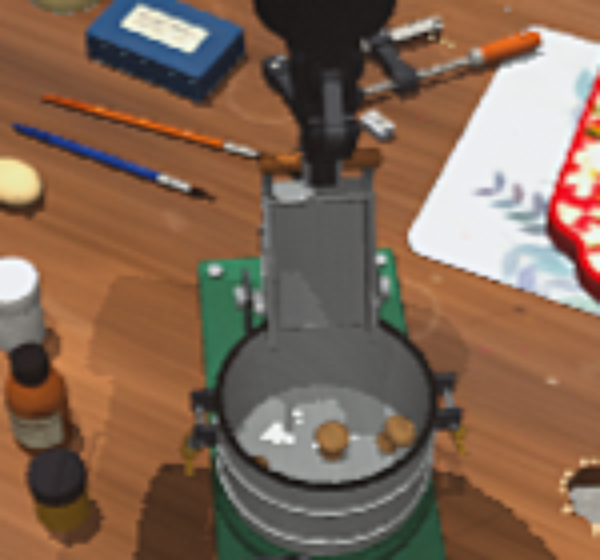

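The pan is empty, with knobs visible in the drum at (330,440), (398,432), (385,445) and (258,463). Next I lower the pan along the reverse arc.

```bash
python3 -m creep '[[1,[0,-0.028,-0.004],0],[1,[0,-0.028,-0.002],0],[1,[0,-0.0282,0],0],[1,[0,-0.028,0.0018],0],[1,[0,-0.028,0.0038],0],[1,[0,-0.0276,0.0057],0],[1,[0,-0.027,0.0076],0],[1,[0,-0.0265,0.0095],0],[1,[0,-0.0258,0.0114],0],[1,[0,-0.025,0.013],0],[1,[0,-0.024,0.015],0],[1,[0,-0.0229,0.0165],0]]'
python3 -m creep '[[1,[0,-0.0216,0.018],0],[1,[0,-0.0203,0.0195],0],[1,[0,-0.019,0.021],0],[1,[0,-0.0174,0.0221],0],[1,[0,0,0],0],[1,[0,0,0],0],[0.5,[0,0,0],0],[0.5,[0,0,0],0],[0.5,[0,0,0],0],[0.5,[0,0,-0.05],0],[0.5,[0,0,-0.1],0],[0.5,[0,0,-0.1],0]]'
python3 - <<'E'
from h import *
c=capture("top");save(c,"t5")
print("pred",proj(c,[640,107.6,203]),[(np.round(d["xy"],1).tolist(),round(d["confidence"],2)) for d in find_in("top","pan_handle")])
c=capture("wrist");save(c,"w5")
print("knobs",[(np.round(d["xy"]).tolist(),round(d["confidence"],2),atz(c,d["xy"],50)[:2].round().tolist()) for d in find_in("wrist","knob_1_c")])
print("drum",proj(c,[459,-14,115]))
im=c["image"];cv2.imwrite("pics/w5c.png",cv2.cvtColor(im,cv2.COLOR_RGB2BGR))
go([403.8,345.2,250],.055)
E
```

```text
t: 8.7
position: [616.1, 90.3, 235.9]
tool_rot: [-0.0, 0.883, -0.47, 0.001]
contact_force: [1.1, 0.1, 1.5]
opening: 10.5
grip_force: 27.2
t: 9.9
position: [640.3, 107.4, 304.8]
tool_rot: [0.001, 0.883, -0.47, -0.001]
contact_force: [2.1, 0.3, 1.9]
opening: 42.9
grip_force: 0.0
pred [289.25818197 148.61309844] [([309.2, 181.1], 0.75)]
knobs [([514.0, 178.0], 0.75, [425.0, -25.0])]
drum [520.11453835 181.12821073]
pos [641.2 107.9 305.2] yaw -0.978 tilt [-0.    -0.003 -1.   ] shift [-0.8237  0.1609  0.1376] turn -0.6574 t 10.1 open 42.9
```

View pics/w5c.png

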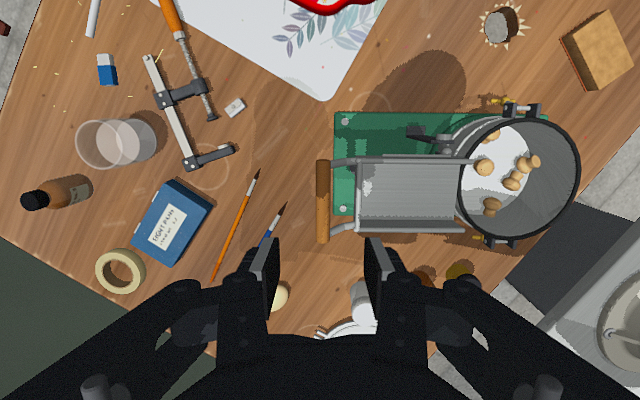

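The wrist view shows the empty pan lowered and all five knobs in the drum, around (485,167), (490,205), (512,183), (525,165) and (533,160). The rim is centred at about (518,181), and the model predicts (520,181). On to the lid.

```bash
python3 - <<'E'
from h import *
c=capture("wrist");print("handle rest pred",proj(c,[640,107.6,203]), "at .2rad",proj(c,[640-.83*21.5,107.6-.557*21.5,203+23.9]))
E
python3 -m creep '[[0.4,[-0.103,0.02,0],0],[0.4,[-0.103,0.02,0],0],[0.4,[-0.103,0.02,0],0],[0.4,[-0.103,0.02,0],0],[0.4,[-0.103,0.02,0],0],[0.4,[-0.103,0.02,0],0],[0.4,[-0.103,0.02,0],0],[0.4,[-0.103,0.02,0],0],[0.4,[0,0,0.1],-0.08],[0.4,[0,0,0.1],-0.08],[0.4,[0,0,0.1],-0.08],[0.4,[0,0,0],-0.08]]'
python3 -m creep '[[0.4,[0,0,0],-0.085],[0.4,[0,0,0],-0.085],[0.4,[0,0,0],-0.085],[0.4,[0,0,0],-0.08],[0.4,[0,0,0],0],[0.4,[0,0,0],0]]'
python3 - <<'E'
from h import *
c=capture("wrist");save(c,"w6")
for p in ([-42,0,54],[42,0,54],[0,0,54]):
    print(proj(c,R.from_euler("z",.055).as_matrix()@np.array(p,float)+[403.8,345.2,0]).round(1))
print([(np.round(d["xy"]).tolist(),round(d["confidence"],2),atz(c,d["xy"],50)[:2].round().tolist()) for d in find_in("wrist","lid_handle")])
go([403.8,345.2,40],.055)
E
```

```text
handle rest pred [322.82598441 201.64802326] at .2rad [352.33518847 210.70136918]
t: 11.35
position: [400.0, 341.7, 176.2]
tool_rot: [0.006, 0.972, -0.233, -0.004]
contact_force: [0.7, -0.8, 0.6]
opening: 51.2
grip_force: 0.0
t: 11.95
position: [403.3, 344.6, 183.0]
tool_rot: [0.001, 1.0, 0.024, -0.001]
contact_force: [-0.2, -0.4, -0.2]
opening: 51.3
grip_force: 0.0
[321.6 236.2]
[320.8 144.7]
[321.2 192.4]
[([316.0, 176.0], 0.66, [417.0, 350.0])]
pos [403.6 344.8 183.4] yaw 0.049 tilt [-0.001  0.001 -1.   ] shift [ 0.0008 -0.0012  0.3586] turn -0.0041 t 12.05 open 51.0
```

View pics/w6.png

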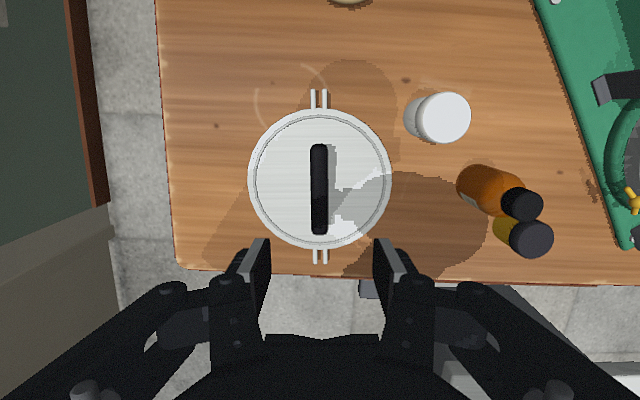

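The bar ends are at (319,143) and (319,235), about 2 px left of and 3 px above the prediction. I'll correct for that and descend.

```bash
python3 -m creep '[[0.4,[0.008,-0.0055,0.07],0],[0.4,[0,0,0.08],0],[0.4,[0,0,0.08],0],[0.4,[0,0,0.07],0],[0.4,[0,0,0.04],0],[0.4,[0,0,0.0285],0],[0.4,[0,0,0],0],[1,[0,0,0],0],[1,[0,0,0],0],[1,[0,0,0],0],[1,[0,0,0],0],[1,[0,0,0],0]]' 80
python3 - <<'E'
from h import *
go([406.5,347,36],.055)
E
```

```text
t: 13.25
position: [407.5, 348.2, 37.9]
tool_rot: [-0.001, 1.0, 0.026, 0.001]
contact_force: [-1.5, -1.0, 6.4]
opening: 14.6
grip_force: 80.1
pos [407.5 348.2  37.9] yaw 0.051 tilt [ 0.002 -0.002 -1.   ] shift [-0.0026  0.0028  0.0046] turn -0.0023 t 13.25 open 14.6
```

```bash
python3 -m creep '[[1,[0,0,-0.02],0],[1,[0,0,-0.05],0],[1,[0,0,-0.08],0],[1,[0,0,-0.08],0],[1,[0,0,-0.08],0],[1,[0,0,-0.08],0],[1,[0,0,-0.08],0],[1,[0,0,-0.05],0],[1,[0,0,-0.03],0],[1,[0,0,0],0]]'
python3 -m creep '[[1,[0.002,0.03,0],0],[1,[0.004,0.06,0],0],[1,[0.006,0.09,0],0],[1,[0.006,0.09,0],0],[1,[0.006,0.09,0],0],[1,[0.006,0.09,0],0],[1,[0.006,0.09,0],0],[1,[0.006,0.09,0],0],[1,[0.006,0.09,0],0],[1,[0.006,0.09,0],0],[1,[0.004,0.074,0],0],[1,[0.002,0.04,0],0]]'
python3 -m creep '[[1,[0,0,0],0.03],[1,[0,0,0],0.06],[1,[0,0,0],0.08],[1,[0,0,0],0.08],[1,[0,0,0],0.08],[1,[0,0,0],0.08],[1,[0,0,0],0.08],[1,[0,0,0],0.08],[1,[0,0,0],0.06],[1,[0,0,0],0.026],[1,[0,0,0],0],[1,[0,0,0],0]]'
python3 - <<'E'
from h import *
go([450.7,-19.6,250],-.98)
E
```

```text
t: 14.25
position: [407.1, 347.8, 257.7]
tool_rot: [-0.001, 1.0, 0.026, 0.001]
contact_force: [-0.5, 0.6, -3.0]
opening: 14.5
grip_force: 79.0
t: 15.45
position: [448.4, -23.0, 254.8]
tool_rot: [0.0, 1.0, 0.024, -0.002]
contact_force: [0.0, 0.7, -2.6]
opening: 14.6
grip_force: 79.0
t: 16.65
position: [449.0, -20.8, 255.5]
tool_rot: [0.001, 0.883, -0.47, -0.001]
contact_force: [0.2, -0.6, -1.5]
opening: 14.6
grip_force: 79.0
pos [449.  -20.8 255.5] yaw -0.978 tilt [-0.001  0.002 -1.   ] shift [-0.     -0.0053  0.0136] turn 0.001 t 16.65 open 14.6
```

```bash
python3 -m creep '[[1,[0,0,0.03],0],[1,[0,0,0.04],0],[1,[0,0,0.04],0],[1,[0,0,0.03],0],[1,[0,0,0],0],[1,[0,0,0],0]]'
python3 - <<'E'
from h import *
go([450.7,-19.6,200],-.98)
for n in("top","scene"):
    c=capture(n);save(c,n+"7")
    z=state()["position"]
    for t in ("lid","lid_handle"):
        r=trace(n,t)
        if r: 
            m=r[0]["region"].astype(np.uint8);k=cv2.findContours(m,0,1)[0];k=max(k,key=cv2.contourArea)
            print(n,t,r[0]["confidence"],r[0]["xy"],cv2.minAreaRect(k),"pred",proj(c,z+[0,0,-26]),proj(c,z+[0,0,-23]))
a=cv2.imread("pics/top7.png")[170:290,265:415];b=cv2.imread("pics/scene7.png")[150:270,250:400]
cv2.imwrite("pics/m7.png",cv2.resize(np.hstack([a,b]),None,fx=2.6,fy=2.6,interpolation=cv2.INTER_CUBIC))
E
```

```text
t: 17.25
position: [449.6, -20.7, 200.6]
tool_rot: [0.0, 0.883, -0.47, -0.0]
contact_force: [-0.3, 0.5, -1.8]
opening: 14.5
grip_force: 78.9
pos [449.6 -20.7 200.6] yaw -0.979 tilt [ 0.     0.001 -1.   ] shift [-0.0007 -0.0037  0.0015] turn 0.0008 t 17.25 open 14.5
top lid_handle 0.63 [342.8, 257.9] ((343.1036682128906, 255.4329376220703), (10.38056468963623, 34.34421157836914), 83.6598129272461) pred [341.74167426 229.32665942] [341.79090642 229.27280127]
scene lid 0.95 [326.7, 225.6] ((330.76995849609375, 219.24923706054688), (57.314666748046875, 58.44513702392578), 42.709388732910156) pred [331.6366736  218.01730587] [331.66323856 217.25527162]
scene lid_handle 0.8 [329.7, 221.6] ((330.35662841796875, 220.24240112304688), (56.97895812988281, 56.12250518798828), 40.91438674926758) pred [331.6366736  218.01730587] [331.66323856 217.25527162]
```

View pics/m7.png

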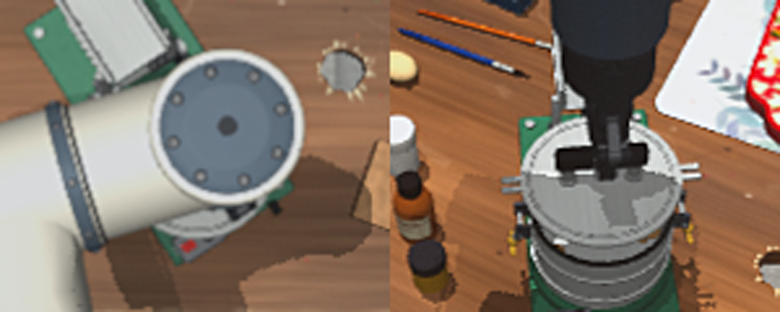

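The scene view shows the lid level above the drum, ear tips at mosaic (512,183) and (690,171), offset a little toward the front as intended. The arm hides it in the top view. Next I refine the drum centre from the wrist picture and the lid from the scene picture.

Run:
```python
from h import *
from scipy.optimize import least_squares
c=capture("scene");s=state();p=s["position"]
M=lambda u,v:np.array([(u-390+.5)/2.6+249.5,(v+.5)/2.6+149.5])
def circ(q,r,n=180):
    t=np.linspace(0,2*np.pi,n);P=np.array([proj(c,[q[0]+r*np.cos(a),q[1]+r*np.sin(a),q[2]]) for a in t]);return P
zu=p[2]-37
a=circ([p[0],p[1],zu+14],74);b=circ([p[0],p[1],zu+8],74)
print("lid pred L,R,top,bottom",a[:,0].min(),a[:,0].max(),a[:,1].min(),b[:,1].max()," obs",M(521,0)[0],M(686,0)[0],M(0,118)[1],M(0,240)[1])
ex=np.array([np.cos(-.98),np.sin(-.98)])
for sg,o in((-1,M(502,183)),(1,M(699,171))): print("ear",proj(c,[*(p[:2]+sg*91*ex),zu+11]).round(1),o.round(1))
# drum rim in the first scene and the last wrist pictures: dark ring
im=cv2.cvtColor(cv2.imread("pics/scene0.png"),cv2.COLOR_BGR2GRAY)
b=circ([459,-14,115],70);a=circ([459,-14,115],66)
def prof(P,Q):
    out=[]
    for u,w in zip(P[::6],Q[::6]):
        n=(u-w)/np.linalg.norm(u-w);d=np.arange(-5,5.01,.25);m=(u+w)/2
        X=(m+d[:,None]*n).astype(np.float32)
        v=cv2.remap(im,X[:,0].copy(),X[:,1].copy(),cv2.INTER_LINEAR).ravel().astype(float)
        k=np.argmin(cv2.GaussianBlur(v[:,None],(1,5),0).ravel()[4:-4])+4
        out.append((*(m+d[k]*n),*n,d[k]))
    return np.array(out)
o=prof(b,a)
n=o[:,2:4];d=o[:,4]
r=least_squares(lambda q:np.c_[n,np.ones(len(n))]@q-d,[0,0,0],loss="soft_l1",f_scale=.5).x
c0=proj(c,[459,-14,115]);print("rim shift px",r.round(2),"res",np.median(abs(np.c_[n,np.ones(len(n))]@r-d)).round(2),"-> centre",atz(c,c0+r[:2],115).round(1))
```

```text
lid pred L,R,top,bottom 300.3605491204731 363.0025127764732 193.62681983847298 245.1846938272841  obs 300.0769230769231 363.53846153846155 195.07692307692307 242.0
ear [293.3 220.9] [292.8 220.1]
ear [369.6 215.5] [368.5 215.5]
rim shift px [ 0.42 -0.68 -0.09] res 0.13 -> centre [461.4 -13.9 115. ]
```

```bash
python3 -m creep '[[1,[0,0,0.02],0],[1,[0,0,0.02],0],[1,[0,0,0.02],0],[1,[0,0,0.015],0],[1,[0,0,0.006],0],[1,[0,-0.008,0],0],[1,[0,-0.008,0],0],[1,[0,-0.008,0],0],[1,[0,-0.008,0],0],[1,[0,0,0],0],[1,[0,0,0],0],[1,[0,0,0],0]]'
python3 - <<'E'
from h import *
go([460.5,-13.7,168],-.98)
c=capture("scene");save(c,"s8")
p=state()["position"];ex=np.array([np.cos(-.98),np.sin(-.98)])
L=lambda q:((q-[265,150])*5).round()
for sg in(-1,1): print("ear",L(proj(c,[*(p[:2]+sg*91*ex),p[2]-26])),"fork",L(proj(c,[*(np.array([460,-14])+sg*80*ex),108])))
cv2.imwrite("pics/s8c.png",cv2.resize(c["image"][150:265,265:400,::-1],None,fx=5,fy=5,interpolation=cv2.INTER_CUBIC))
E
```

```text
t: 18.8
position: [460.3, -13.3, 168.1]
tool_rot: [0.0, 0.882, -0.47, -0.0]
contact_force: [-0.5, 0.8, -1.2]
opening: 14.5
grip_force: 79.0
pos [460.3 -13.3 168.1] yaw -0.979 tilt [-0.  0. -1.] shift [0.0011 0.0001 0.0002] turn 0.0004 t 18.8 open 14.5
ear [144. 374.] fork [170. 413.]
ear [512. 348.] fork [486. 390.]
```

View pics/s8c.png

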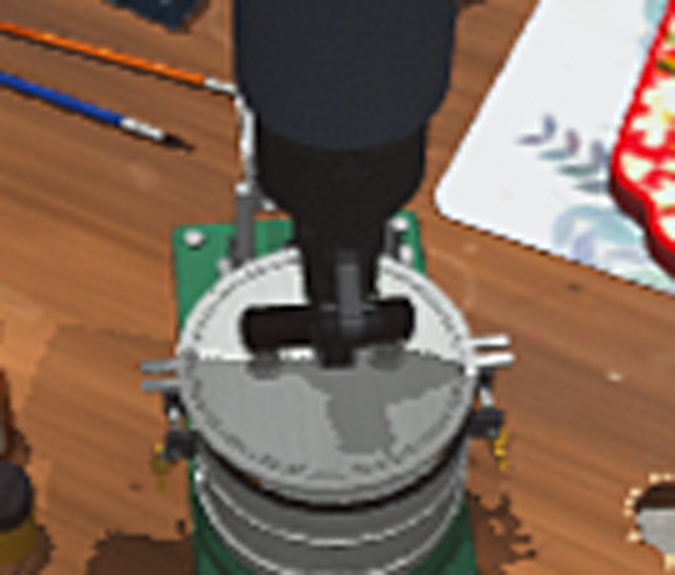

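The ear tips at (143,376) and (512,350) match the prediction. They sit over the forks, with a clear gap above the rim and no contact force. Handing in.

```bash
python3 -c "
from cell import hand_in; print(hand_in())"
```

```text
the job is handed in; nothing more can be done
None
```

I handed the job in at about 19 s, but no verdict came back: the five knobs are in the drum, the pan is back on its rest, and the lid is still gripped, level, about 16 mm above the rim, centred to within a few mm with its ears over the forks.

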